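# Balance the counterweight beam on the screw jack

### The job

The box-section counterweight beam lying on the bench has a steel weight fixed somewhere inside it, so its balance point cannot be seen: find it with a trial lift and shift your grip until the beam hangs level. Carry the beam, gripped near its balance point, to the small screw jack and set it down across the round pad with your grip directly above the pad, then let go so that it stays level, balanced on the pad alone. Leave the screwdriver, spanner and oil tin where they are.

Things in the scene. Friction and masses are not known exactly. Their poses are not given: they have to be found in the camera images.
- beam: Loose counterweight beam: aluminium box tube 30 wide, 46 high, dark steel ends, flat underside. Own x along its length, z up, origin mid-tube on the underside. Plain tube x -145 to +150; two-cheek fork to -190; solid cap (36 wide) to +180. About 0.9 kg, mostly a slug fixed unseen inside, place differing each time: balance point between x -45 and +90 (all mm). In a light grip off balance it droops.
- beam_cap_end (a point): Middle of the end face of the beam's solid cap, 23 mm above the underside, at x = +180 mm on the beam.
- beam_fork_end (a point): Middle of the end of the beam's fork, 23 mm above the underside, at x = -190 mm on the beam.
- jack: Machinist's screw jack, fixed to the bench: a grey conical base 90 mm across, a steel screw, and on top a flat round steel pad 52 mm in diameter, 10 mm thick, its top 80 mm above the bench. Origin at the centre of its underside, z up.
- jack_top (a point): Centre of the top face of the jack's round pad, 80 mm above the bench.
- screwdriver: Bystander: screwdriver lying at the far side of the bench. Leave it alone.
- spanner: Bystander: spanner lying at the far side of the bench. Leave it alone.
- oiltin: Bystander: squat oil tin, 72 mm across, 80 mm high, at the far side of the bench. Leave it alone.
Things that resemble listed ones, but are neither listed nor needed, are in the scene too. Leave any pink or red look-alike of the jack alone.

How it is judged:
By the outcome, as a careful person would: the job done as asked, in the order asked, and still so for the second after the job is handed in, with the robot touching nothing.
It also fails if it takes over 58 s, if anything falls off the work surface, if the arm or the gripper's body presses on something with over 40 N, if the wrist force passes 120 N, or if a joint passes its speed limit or range.

### The arm

A 6-joint arm with a two-finger parallel gripper is mounted at the origin on the work surface. World frame = base frame: x ahead of the robot, y to its left, z up, the work surface at z = 0. Lengths are in m, angles in rad, forces in N, time in s.
With the tool pointing down it reaches from about 0.3 to 0.875 m from the base axis. Payload 6.4 kg.
Tool frame: the origin (TCP) lies on the centre line of the jaws, within the pads' length; the fingertips stand ctrl.tip_extent ahead of it and the grasp point (between the pads) lies 8 mm behind it (ctrl.tip_extent is the distance from the TCP to the fingertips, in m); z points along the fingers, y is the line along which they close (so a half turn about z gives the same grasp; the last joint's range is limited). The gripper opens to 85 mm and grips with 20 to 120 N. Pads are 22 mm wide; open, the fingers measure 114 mm over their backs; the gripper's body (76 mm by 85 mm) begins 54 mm behind the grasp point. The pads swing forward as they close: fully open they stand 13 mm farther back than shut.
Start: joints at [-1.401, 0.181, 1.607, -0, 1.354, -0.206], TCP at [0.211, -0.535, 0.242] pointing down, gripper open.
Joint ranges: [-2.99, 2.99], [-0.89, 2.07], [0.3, 2.58], [-1.14, 4.28], [0, 2.63], [-3.12, 3.12]. Speed limits (rad/s): [2.57, 2.57, 3.01, 3.14, 3.14, 3.14].

### API

Orientations are given as a unit quaternion [w, x, y, z].
In Python, from bench import ctrl gives the robot as it stands.
- The arm moves only by the shell command python3 -m handwheel 'ROWS'. ROWS is JSON, a list of rows, each a list of 7 numbers: the turn, a rotation vector about the tool's x, y, z as a fraction of full scale, then the shift along the tool's x, y, z as a fraction of full scale, then the opening, from 0 (shut) to 1 (fully open). In form: [[rx, ry, rz, x, y, z, jaw], ...]. A call has exactly 8 rows; each row shifts and turns the commanded pose from where the row before left it, along the tool's axes as they then stand; what a row does not reach is not made up. Full scale, the value 1, is 300 mm for a shift and pi rad for a turn. A row lasts 1/10 s, in which the tool goes at most 50 mm and 8.59 degrees, less where a joint would pass 70% of its speed; a pose out of reach is approached as far as the arm can. A call with a number of a shift or a turn outside -1 to 1 is refused whole. A call with a gripper value outside its range is refused whole. The fingers move at their own pace and stop on an object; the grip force is fixed at half the most. Time passes only in rows, so rows that do not move let the fingers close, or fill a call up. It gives the time, the measured TCP pose, the force, the opening and the grip force at its end, in the units of the state.
- ctrl.get_obs(): the state, without advancing time (a new reading comes with each control period).
- ctrl.camera(name): name is "scene" or "top" or "wrist"; returns the picture (480x640x3 uint8, blue, green, red); there is no depth.
- ctrl.camera_model(name): a dict with "camera_matrix" (3x3 intrinsics, pixels), "dist_coeffs" ([k1, k2, p1, p2, k3] as OpenCV has them; the pictures are not rectified), "cam_to_world" (4x4, takes a point from camera to world coordinates). Camera axes: x right, y up, looking along -z (the intrinsics and any distortion apply to the point x, -y, -z); pixel columns grow to the right and rows downward; lengths in m; the calibration is good to about 2 mm. A picture is of the moment at which its call begins: read the wrist's pose just before it. camera_model takes no time and is no camera call; for the wrist camera it gives the pose at the moment of the call.
- ctrl.hand_in(): hands the job in; it is judged then, once.
The state is a dict: "time_s": time; "q": joint angles; "dq": joint speeds; "joint_efforts": joint torques, N m; "eef_pos": TCP position; "eef_rot": TCP orientation; "wrist_force": force on the tool from outside, world axes, zero at the start; "torque": the same for the moment, N m; "opening": opening from 0.0 (shut) to 1.0 (fully open); "grasp_force": force on a finger pad.
Only numpy, scipy, OpenCV 4.12 (cv2) and the standard library are available. Lean on these libraries where they do the work, as an engineer would, in place of code of your own. Each camera call takes 0.05 s, during which the arm holds its last target. There are 200 camera calls.

## Working session

There is one attempt and no reset: what is moved stays moved. The work goes in short steps, Python scripts to look and compute and a shell command to move; the robot and the scene stay as the last step left them, time stands still between calls to the robot, and variables do not carry over. Pictures are saved under pics/ and viewed, at most 10 in all, crops included, and the job is handed in when it is done.

```bash
ls; mkdir -p pics; cat > h.py <<'E'
import numpy as np, cv2
from bench import ctrl
def ray(name,uv,z,m=None):
    m=m or ctrl.camera_model(name)
    K=np.array(m["camera_matrix"],float);D=np.array(m["dist_coeffs"],float);T=np.array(m["cam_to_world"],float)
    p=cv2.undistortPoints(np.array(uv,float).reshape(-1,1,2),K,D)[:,0]
    d=np.c_[p[:,0],-p[:,1],-np.ones(len(p))]@T[:3,:3].T
    o=T[:3,3]
    z=np.broadcast_to(z,len(p))
    return o+d*((z-o[2])/d[:,2])[:,None]
def proj(name,P,m=None):
    m=m or ctrl.camera_model(name)
    K=np.array(m["camera_matrix"],float);D=np.array(m["dist_coeffs"],float);T=np.array(m["cam_to_world"],float)
    c=(np.atleast_2d(P)-T[:3,3])@T[:3,:3]
    return cv2.projectPoints(c*[1,-1,-1],np.zeros(3),np.zeros(3),K,D)[0][:,0]
E
python3 - <<'E'
from h import *
for n in("top","scene"): cv2.imwrite(f"pics/{n}0.png",ctrl.camera(n))
o=ctrl.get_obs();print({k:np.round(v,3) for k,v in o.items()},ctrl.tip_extent)
for n in("top","scene","wrist"): print(np.round(ctrl.camera_model(n)["cam_to_world"],3))
E
```

```text
pics
{'time_s': np.float64(0.1), 'q': array([-1.401,  0.182,  1.608,  0.   ,  1.354, -0.206]), 'dq': array([-0.001, -0.001, -0.002,  0.   ,  0.002,  0.001]), 'joint_efforts': array([-0.0000e+00, -4.4588e+01, -3.5224e+01, -0.0000e+00,  4.0000e-03,
       -0.0000e+00]), 'eef_pos': array([ 0.211, -0.534,  0.241]), 'eef_rot': array([-0.001,  0.982,  0.187,  0.   ]), 'wrist_force': array([-0.459, -0.136,  0.571]), 'torque': array([ 0.018,  0.01 , -0.016]), 'grasp_force': np.float64(0.0), 'opening': np.float64(1.001)} 0.011
[[ 0.01   0.993 -0.119  0.455]
 [-1.     0.01  -0.003  0.007]
 [-0.002  0.119  0.993  0.881]
 [ 0.     0.     0.     1.   ]]
[[-0.397 -0.736  0.548  1.12 ]
 [ 0.918 -0.315  0.242  0.226]
 [-0.005  0.6    0.8    0.904]
 [ 0.     0.     0.     1.   ]]
[[ 0.368  0.881  0.299  0.288]
 [-0.93   0.349  0.117 -0.504]
 [-0.001 -0.321  0.947  0.373]
 [ 0.     0.     0.     1.   ]]
```

View pics/top0.png

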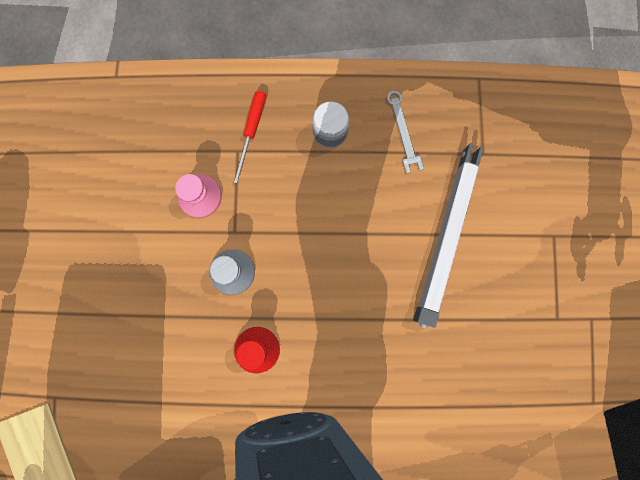

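View pics/scene0.png

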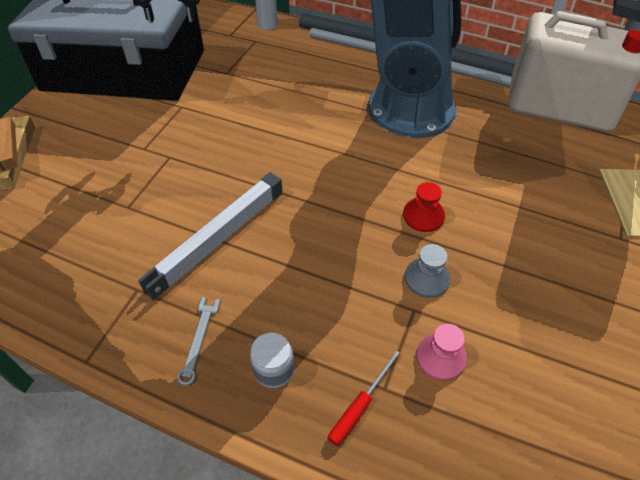

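The top view shows three jack shapes: pink (190,188), grey (225,271) and red (252,356). The grey one fits the description (grey base, steel pad). The beam's cap is at about (427,317) and its fork at about (472,153). I'll confirm both in an enlarged crop.

```bash
python3 - <<'E'
from h import *
I=cv2.imread("pics/top0.png")
a=cv2.resize(I[235:310,185:285],None,fx=4,fy=4,interpolation=2)
b=cv2.resize(I[135:335,400:500],None,fx=3,fy=3,interpolation=2)
c=np.zeros((600,700,3),np.uint8);c[:300,:400]=a;c[:,400:]=b
cv2.imwrite("pics/crop.png",c)
print(ray("top",[[225,270]],.08))
E
```

```text
[[0.49222439 0.18222114 0.08      ]]
```

View pics/crop.png

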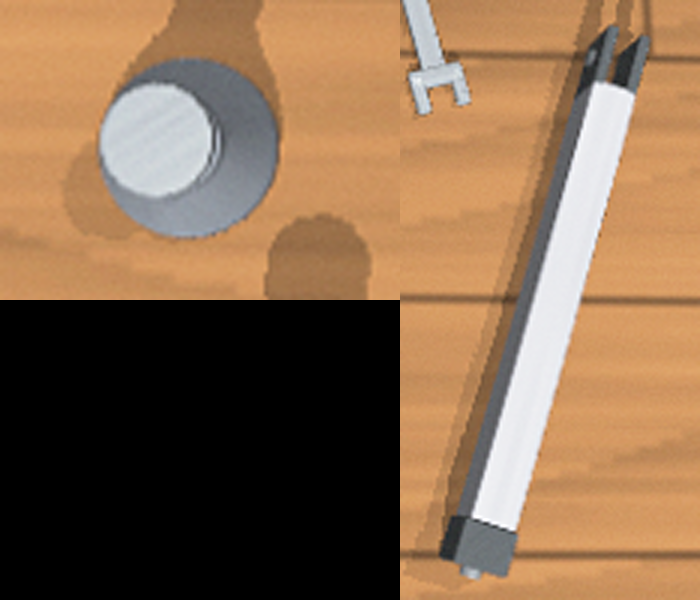

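The crop confirms the grey jack with the bright steel pad, its pad centre at px (224,270). The beam's tube top runs from px (470.3,164.7) at x=-145 to px (431.3,310) at x=+150.

```bash
python3 - <<'E'
from h import *
from scipy.spatial.transform import Rotation as R
f,c=ray("top",[[470.3,164.7],[431.3,310]],.046)
u=(c-f);L=np.linalg.norm(u);u/=L
o=f+u*(145+(L*1000-295)/2)/1000
print("L",L,"origin",o,"u",u,"yaw deg",np.degrees(np.arctan2(u[1],u[0])))
print("jack",ray("top",[[224,270]],.08), ray("top",[[233,272]],0))
for x in(0,.0225,.09):print(x,o+u*x)
ob=ctrl.get_obs();q=ob["eef_rot"];M=R.from_quat([q[1],q[2],q[3],q[0]]).as_matrix();print(M.round(3))
E
```

```text
L 0.2961755530575599 origin [ 0.56634003 -0.24516492  0.046     ] u [-0.95887684  0.28382249  0.        ] yaw deg 163.51152403725126
jack [[0.49220076 0.18406588 0.08      ]] [[0.49212219 0.18342419 0.        ]]
0 [ 0.56634003 -0.24516492  0.046     ]
0.0225 [ 0.5447653  -0.23877891  0.046     ]
0.09 [ 0.48004111 -0.21962089  0.046     ]
[[ 0.93   0.367 -0.   ]
 [ 0.367 -0.93   0.002]
 [ 0.    -0.002 -1.   ]]
```

```bash
python3 -m handwheel '[[0,0,0,0.14,-0.05,0,1],[0,0,0,0.14,-0.05,0,1],[0,0,0,0.14,-0.05,0,1],[0,0,0,0.14,-0.05,0,1],[0,0,0,0.14,-0.05,0,1],[0,0,0,0.14,-0.05,0,1],[0,0,0,0.14,-0.05,0,1],[0,0,0,0.14,-0.05,0,1]]'
python3 -m handwheel '[[0,0,0,0.14,-0.05,0,1],[0,0,0,0.14,-0.05,0,1],[0,0,0.0422,0,0,0,1],[0,0,0.0422,0,0,0,1],[0,0,0.0422,0,0,0,1],[0,0,0.0422,0,0,0,1],[0,0,0.0422,0,0,0,1],[0,0,0,0,0,0.1,1]]'
python3 - <<'E'
from h import *
from scipy.spatial.transform import Rotation as R
ob=ctrl.get_obs();q=ob["eef_rot"];M=R.from_quat([q[1],q[2],q[3],q[0]]).as_matrix();print(M.round(3),ob["eef_pos"],ob["q"].round(2))
cv2.imwrite("pics/w1.png",ctrl.camera("wrist"))
m=ctrl.camera_model("wrist")
# expected top-face corners of the tube
o=np.array([.5663,-.2452,.046]);u=np.array([-.9589,.2838,0]);v=np.array([u[1],-u[0],0])
print(proj("wrist",[o+u*x+v*y for x in(-.145,.15) for y in(-.015,.015)]).round())
E
```

```text
time_s: 0.9
eef_pos: [0.4806, -0.2984, 0.242]
eef_rot: [-0.0, 0.982, 0.187, -0.0]
wrist_force: [-0.2, -0.6, -0.0]
opening: 1.0
grasp_force: 0.0
time_s: 1.7
eef_pos: [0.549, -0.2426, 0.216]
eef_rot: [0.002, 0.989, -0.145, 0.004]
wrist_force: [0.3, -0.2, 0.4]
opening: 0.999
grasp_force: 0.0
[[ 0.958 -0.287  0.007]
 [-0.287 -0.958 -0.005]
 [ 0.008  0.003 -1.   ]] [ 0.5489665  -0.24262785  0.21599541] [-0.61  0.25  1.57  0.    1.31  1.25]
[[342. -32.]
 [296. -32.]
 [336. 354.]
 [302. 354.]]
```

View pics/w1.png

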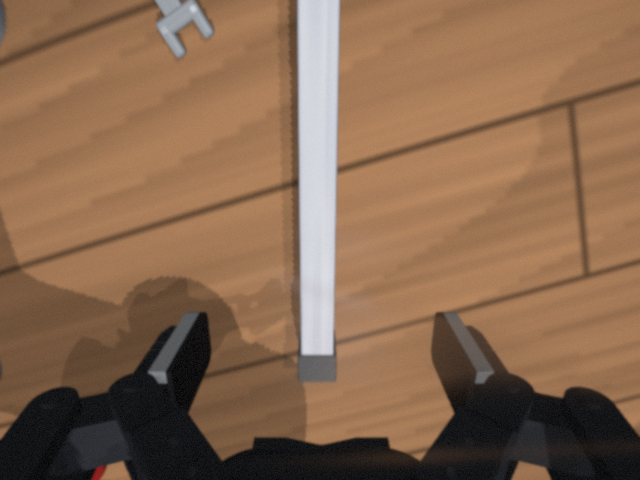

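The wrist view shows the beam centred between the jaws, with its cap at (317,368), which matches the prediction. I'll descend, grip and do the trial lift.

```bash
python3 -m handwheel '[[0,0,0,0,-0.007,0.15,1],[0,0,0,0,0,0.15,1],[0,0,0,0,0,0.12,1],[0,0,0,0,0,0.1,1],[0,0,0,0,0,0.06,1],[0,0,0,0,0,0.04,1],[0,0,0,0,0,0,1],[0,0,0,0,0,0,1]]'
python3 -c "
from h import *
o=ctrl.get_obs();print(o['torque'],o['wrist_force'])"
python3 -m handwheel '[[0,0,0,0,0,0,0],[0,0,0,0,0,0,0],[0,0,0,0,0,0,0],[0,0,0,0,0,0,0],[0,0,0,0,0,0,0],[0,0,0,0,0,0,0],[0,0,0,0,0,0,0],[0,0,0,0,0,0,0]]'
```

```text
time_s: 2.55
eef_pos: [0.5477, -0.2394, 0.0269]
eef_rot: [0.0, 0.99, -0.143, 0.0]
wrist_force: [0.3, -0.6, 0.8]
opening: 1.0
grasp_force: 0.0
[ 0.01853399 -0.054395    0.0167086 ] [ 0.33854108 -0.552339    0.82300885]
time_s: 3.35
eef_pos: [0.5476, -0.2398, 0.0271]
eef_rot: [0.0, 0.99, -0.143, 0.0]
wrist_force: [-2.0, -1.4, 5.5]
opening: 0.338
grasp_force: 61.4
```

```bash
python3 -m handwheel '[[0,0,0,0,0,-0.03,0],[0,0,0,0,0,-0.05,0],[0,0,0,0,0,-0.06,0],[0,0,0,0,0,-0.06,0],[0,0,0,0,0,-0.06,0],[0,0,0,0,0,-0.05,0],[0,0,0,0,0,-0.03,0],[0,0,0,0,0,0,0]]'
python3 -m handwheel '[[0,0,0,0,0,0,0],[0,0,0,0,0,0,0],[0,0,0,0,0,0,0],[0,0,0,0,0,0,0],[0,0,0,0,0,0,0],[0,0,0,0,0,0,0],[0,0,0,0,0,0,0],[0,0,0,0,0,0,0]]'
cat > t.py <<'E'
from h import *
o=ctrl.get_obs();F=o["wrist_force"];T=o["torque"];u=np.array([-.9589,.2838,0])
print(F.round(2),T.round(3),o["eef_pos"].round(4),"opening",o["opening"])
# r x F with r=d*u, F=(0,0,Fz): T=(d*uy*Fz,-d*ux*Fz)
print("d along +x beam mm",1000*(T[0]*u[1]-T[1]*u[0])/F[2])
import sys
I=ctrl.camera("scene") if len(sys.argv)>1 else None
if I is not None: cv2.imwrite(sys.argv[1],I)
E
python3 t.py pics/s1.png
```

```text
time_s: 4.15
eef_pos: [0.548, -0.2395, 0.1298]
eef_rot: [0.0, 0.99, -0.143, 0.001]
wrist_force: [0.0, -0.2, -9.4]
opening: 0.333
grasp_force: 60.8
time_s: 4.95
eef_pos: [0.5473, -0.2392, 0.1283]
eef_rot: [0.0, 0.99, -0.143, 0.0]
wrist_force: [-0.4, 0.5, -8.5]
opening: 0.341
grasp_force: 60.8
[-0.37  0.5  -8.47] [-0.063 -0.098  0.002] [ 0.5473 -0.2392  0.1283] opening 0.34075972522129067
d along +x beam mm 13.284474190439678
```

View pics/s1.png

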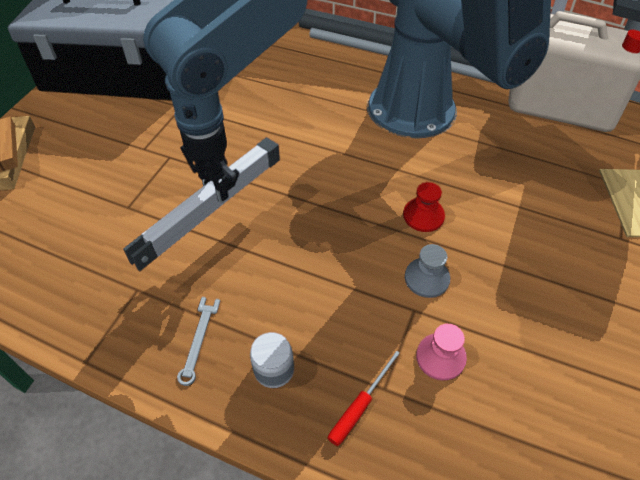

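The beam hangs free, with its cap at about (269,153) and fork end at about (138,255). Next I average the moment readings and fit the droop.

```bash
cat > avg.py <<'E'
from h import *
import sys
from scipy.spatial.transform import Rotation as R
T=[];F=[]
for i in range(16):
    I=ctrl.camera("scene" if i else "top");o=ctrl.get_obs();T.append(o["torque"]);F.append(o["wrist_force"])
T=np.array(T);F=np.array(F);f=F.mean(0)
q=o["eef_rot"];M=R.from_quat([q[1],q[2],q[3],q[0]]).as_matrix();u=-M[:,0]
print("t",o["time_s"],"F",f.round(2),"T",T.mean(0).round(4),"sd",T.std(0).round(3),"pos",o["eef_pos"].round(4),M[:,0].round(3))
d=1000*(T[:,0]*u[1]-T[:,1]*u[0])/f[2];print("d mm",d.mean(),d.std()/4)
cv2.imwrite(sys.argv[1],I)
E
python3 avg.py pics/a1.png
python3 - <<'E'
from h import *
p=np.array([.5473,-.2392,.1283]);u=np.array([-.9589,.2838,0]);g=.019 # beam x at grip
for t in(-10,-5,0,5,10):
    a=np.radians(t);w=u*np.cos(a)-np.array([0,0,1])*np.sin(a);n=np.array([0,0,1])*np.cos(a)+u*np.sin(a)
    P=[p+w*(x-g)+n*(z-.027) for x in(.15,-.145) for z in(.046,)]
    P+= [p+w*(.18-g)+n*(.046-.027),p+w*(-.19-g)+n*(.046-.027)]
    print(t,proj("scene",P).round(0).tolist())
I=cv2.imread("pics/a1.png");cv2.imwrite("pics/a1c.png",cv2.resize(I[130:280,115:295],None,fx=4,fy=4,interpolation=2))
E
```

```text
t 5.8 F [ 0.15 -0.18 -9.15] T [-0.0112 -0.0764  0.021 ] sd [0.041 0.025 0.034] pos [ 0.5473 -0.2392  0.1283] [ 0.959 -0.283 -0.   ]
d mm 8.356099525646634 0.7265978985594029
-10 [[258.0, 140.0], [150.0, 247.0], [268.0, 131.0], [133.0, 265.0]]
-5 [[260.0, 144.0], [148.0, 242.0], [270.0, 135.0], [129.0, 259.0]]
0 [[261.0, 147.0], [147.0, 237.0], [271.0, 139.0], [127.0, 253.0]]
5 [[262.0, 151.0], [146.0, 231.0], [272.0, 144.0], [125.0, 246.0]]
10 [[263.0, 155.0], [145.0, 225.0], [273.0, 149.0], [124.0, 238.0]]
```

View pics/a1c.png

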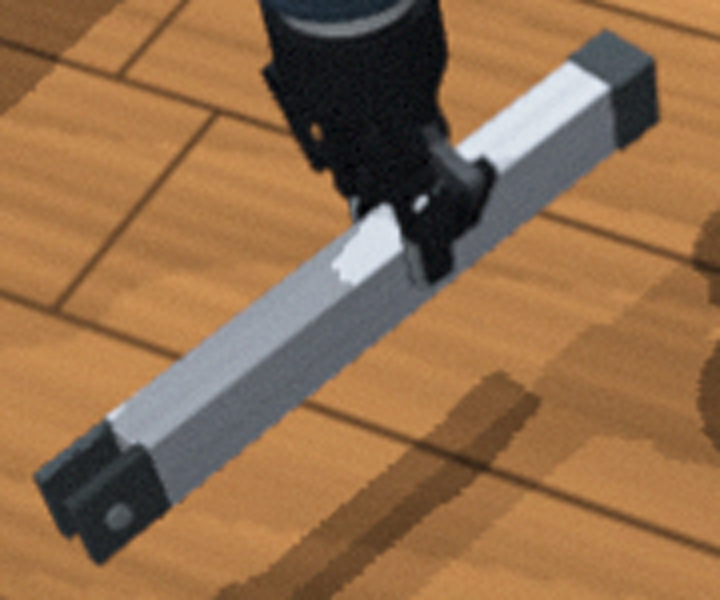

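The tube-top corners lie within about 1 px of the level prediction, and the moment puts the balance point about 8 mm toward the cap. I'll set the beam down, read the sensor bias with the jaws open, and shift the grip.

```bash
python3 -m handwheel '[[0,0,0,0,0,0.06,0],[0,0,0,0,0,0.09,0],[0,0,0,0,0,0.08,0],[0,0,0,0,0,0.06,0],[0,0,0,0,0,0.03,0],[0,0,0,0,0,0.02,0],[0,0,0,0,0,0,0],[0,0,0,0,0,0,0]]'
python3 -m handwheel '[[0,0,0,0,0,0,1],[0,0,0,0,0,0,1],[0,0,0,0,0,0,1],[0,0,0,0,0,0,1],[0,0,0,0,0,0,1],[0,0,0,0,0,0,1],[0,0,0,0,0,0,1],[0,0,0,0,0,0,1]]'
python3 avg.py pics/b1.png
python3 -m handwheel '[[0,0,0,-0.027,0,0,1],[0,0,0,0,0,0,1],[0,0,0,0,0,0,0],[0,0,0,0,0,0,0],[0,0,0,0,0,0,0],[0,0,0,0,0,0,0],[0,0,0,0,0,0,0],[0,0,0,0,0,0,0]]'
python3 -m handwheel '[[0,0,0,0,0,0,0],[0,0,0,0,0,0,0],[0,0,0,0,0,-0.05,0],[0,0,0,0,0,-0.07,0],[0,0,0,0,0,-0.1,0],[0,0,0,0,0,-0.07,0],[0,0,0,0,0,-0.05,0],[0,0,0,0,0,0,0]]'
python3 -m handwheel '[[0,0,0,0,0,0,0],[0,0,0,0,0,0,0],[0,0,0,0,0,0,0],[0,0,0,0,0,0,0],[0,0,0,0,0,0,0],[0,0,0,0,0,0,0],[0,0,0,0,0,0,0],[0,0,0,0,0,0,0]]'
python3 avg.py pics/b2.png
```

```text
time_s: 6.6
eef_pos: [0.5482, -0.2398, 0.0274]
eef_rot: [0.0, 0.99, -0.143, 0.001]
wrist_force: [-0.3, 0.4, -6.9]
opening: 0.342
grasp_force: 60.7
time_s: 7.4
eef_pos: [0.5472, -0.2392, 0.0262]
eef_rot: [-0.0, 0.99, -0.143, -0.0]
wrist_force: [0.2, 0.7, 0.3]
opening: 1.0
grasp_force: 0.0
t 8.2 F [ 0.11  0.03 -0.12] T [-0.0144  0.0006 -0.0034] sd [0.028 0.039 0.037] pos [ 0.5473 -0.2392  0.0263] [ 0.959 -0.283 -0.   ]
d mm 29.064471527015108 80.70774812176843
time_s: 9.0
eef_pos: [0.5397, -0.2373, 0.0266]
eef_rot: [0.0, 0.99, -0.143, 0.0]
wrist_force: [-0.4, -1.7, 1.1]
opening: 0.341
grasp_force: 61.9
time_s: 9.8
eef_pos: [0.5402, -0.2371, 0.1301]
eef_rot: [0.0, 0.99, -0.143, 0.001]
wrist_force: [0.6, 0.2, -9.3]
opening: 0.341
grasp_force: 61.4
time_s: 10.6
eef_pos: [0.5395, -0.2369, 0.1283]
eef_rot: [0.0, 0.99, -0.143, 0.0]
wrist_force: [0.2, 0.0, -9.4]
opening: 0.341
grasp_force: 61.4
t 11.4 F [-0.05 -0.01 -9.22] T [-0.004  -0.0056 -0.0001] sd [0.033 0.028 0.027] pos [ 0.5395 -0.2369  0.1283] [ 0.959 -0.283  0.   ]
d mm 0.7078935643399237 0.7888713108411669
```

The grip is now balanced (0.7±0.8 mm off, with no sensor bias). I'll lift, turn 30° so the beam stays clear of the red and pink jacks, and carry it over.

```bash
python3 -m handwheel '[[0,0,0.0278,0,0,-0.03,0],[0,0,0.0278,0,0,-0.06,0],[0,0,0.0278,0,0,-0.06,0],[0,0,0.0278,0,0,-0.06,0],[0,0,0.0278,0,0,-0.06,0],[0,0,0.0278,0,0,-0.03,0],[0,0,0,0,0,0,0],[0,0,0,0,0,0,0]]'
python3 -m handwheel '[[0,0,0,-0.03,-0.0227,0,0],[0,0,0,-0.06,-0.0454,0,0],[0,0,0,-0.09,-0.0681,0,0],[0,0,0,-0.09,-0.0681,0,0],[0,0,0,-0.09,-0.0681,0,0],[0,0,0,-0.09,-0.0681,0,0],[0,0,0,-0.09,-0.0681,0,0],[0,0,0,-0.09,-0.0681,0,0]]'
python3 -m handwheel '[[0,0,0,-0.09,-0.0681,0,0],[0,0,0,-0.09,-0.0681,0,0],[0,0,0,-0.09,-0.0681,0,0],[0,0,0,-0.09,-0.0681,0,0],[0,0,0,-0.09,-0.0681,0,0],[0,0,0,-0.045,-0.034,0,0],[0,0,0,0,0,0,0],[0,0,0,0,0,0,0]]'
python3 avg.py pics/c1.png
python3 -c "
from h import *
cv2.imwrite('pics/c2.png',ctrl.camera('wrist'));o=ctrl.get_obs();print(o['eef_pos'],o['eef_rot'],o['q'].round(2))
print(proj('wrist',[[.4922,.1838,.08]]))"
```

```text
time_s: 12.2
eef_pos: [0.5393, -0.2368, 0.2179]
eef_rot: [-0.0, 0.919, -0.393, -0.0]
wrist_force: [-0.5, 0.1, -10.1]
opening: 0.342
grasp_force: 61.4
time_s: 13.0
eef_pos: [0.5117, 0.0008, 0.2174]
eef_rot: [-0.0, 0.919, -0.394, -0.001]
wrist_force: [0.3, -0.4, -8.7]
opening: 0.345
grasp_force: 61.1
time_s: 13.8
eef_pos: [0.4912, 0.1842, 0.2175]
eef_rot: [0.001, 0.919, -0.393, -0.001]
wrist_force: [0.5, -0.7, -9.3]
opening: 0.34
grasp_force: 61.4
t 14.6 F [-0.17  0.2  -9.13] T [-0.0256 -0.0024  0.0023] sd [0.031 0.034 0.028] pos [0.4922 0.1837 0.2183] [ 0.689 -0.725 -0.   ]
d mm 2.216706176437757 0.9205562304595155
[0.49219008 0.18369661 0.21825774] [ 1.67608887e-05  9.18896056e-01 -3.94499731e-01 -3.34467006e-05] [0.13 0.09 1.76 0.   1.29 2.51]
[[320.48766995 223.9209411 ]]
```

View pics/c1.png

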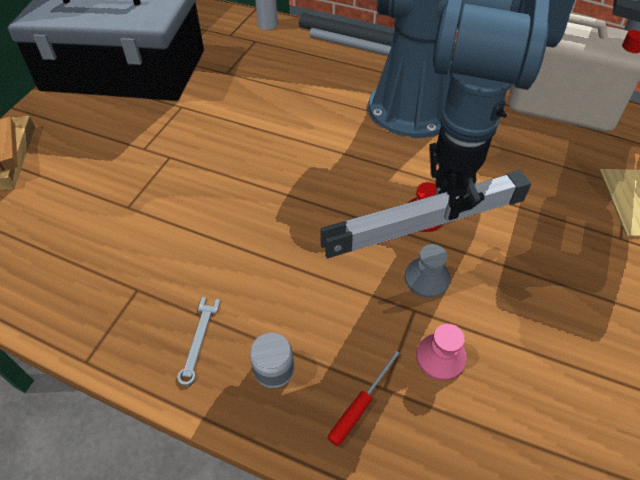

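The beam is level over the grey jack (fork at (337,242), cap at (520,188)). I'll check the jack position against the scene view, then lower.

```bash
python3 - <<'E'
from h import *
I=cv2.imread("pics/scene0.png")[235:300,395:465].astype(int)
print(proj("scene",[[.4922,.1838,.08]]))
m=((I.min(2)>145)&(I.max(2)-I.min(2)<25)).astype(np.uint8)
n,l,s,c=cv2.connectedComponentsWithStats(m);i=1+s[1:,4].argmax();print(s[i],c[i]+[395,235],ray("scene",[c[i]+[395,235]],.08))
E
python3 -m handwheel '[[0,0,0,0,0,0.05,0],[0,0,0,0,0,0.08,0],[0,0,0,0,0,0.08,0],[0,0,0,0,0,0.07,0],[0,0,0,0,0,0.04,0],[0,0,0,0,0,0.02,0],[0,0,0,0,0,0.01,0],[0,0,0,0,0,0,0]]'
```

```text
[[432.23351626 254.78214289]]
[ 25   9  27  22 453] [433.25607064 254.77704194] [[0.49143404 0.18556326 0.08      ]]
time_s: 15.45
eef_pos: [0.4927, 0.1838, 0.1138]
eef_rot: [-0.0, 0.919, -0.394, 0.0]
wrist_force: [0.4, 0.7, -9.5]
opening: 0.343
grasp_force: 61.1
```

```bash
python3 -m handwheel '[[0,0,0,-0.0025,-0.0025,0.007,0],[0,0,0,0,0,0.005,0],[0,0,0,0,0,0.004,0],[0,0,0,0,0,0.003,0],[0,0,0,0,0,0.002,0],[0,0,0,0,0,0.002,0],[0,0,0,0,0,0,0],[0,0,0,0,0,0,0]]'
```

```text
time_s: 16.25
eef_pos: [0.4923, 0.1847, 0.1065]
eef_rot: [-0.0, 0.919, -0.395, 0.0]
wrist_force: [-0.3, 0.0, -7.1]
opening: 0.34
grasp_force: 61.6
```

Contact is starting (-7 N). I'll lower slightly until the pad carries the weight.

```bash
python3 -m handwheel '[[0,0,0,0,0,0.001,0],[0,0,0,0,0,0.001,0],[0,0,0,0,0,0,0],[0,0,0,0,0,0,0],[0,0,0,0,0,0,0],[0,0,0,0,0,0,0],[0,0,0,0,0,0,0],[0,0,0,0,0,0,0]]'; python3 avg.py pics/d1.png
```

```text
time_s: 17.05
eef_pos: [0.4923, 0.1847, 0.1065]
eef_rot: [0.0, 0.919, -0.394, 0.0]
wrist_force: [-4.9, -2.3, 2.2]
opening: 0.339
grasp_force: 62.7
t 17.85 F [-4.83 -1.42  2.61] T [-0.2166  0.8643  0.001 ] sd [0.023 0.029 0.027] pos [0.4923 0.1847 0.1065] [ 0.689 -0.725  0.   ]
d mm 167.65786363841187 2.6880341930263802
```

```bash
python3 -m handwheel '[[0,0,0,0,0,0,0.38],[0,0,0,0,0,0,0.42],[0,0,0,0,0,0,0.5],[0,0,0,0,0,0,0.6],[0,0,0,0,0,0,0.7],[0,0,0,0,0,0,0.8],[0,0,0,0,0,0,0.8],[0,0,0,0,0,0,0.8]]'; python3 avg.py pics/e1.png
python3 -c "
import cv2
I=cv2.imread('pics/e1.png');cv2.imwrite('pics/e1c.png',cv2.resize(I[150:320,310:550],None,fx=3,fy=3,interpolation=2))"
```

```text
time_s: 18.65
eef_pos: [0.4923, 0.1847, 0.1058]
eef_rot: [-0.0, 0.919, -0.395, 0.0]
wrist_force: [0.5, 0.2, -0.6]
opening: 0.804
grasp_force: 0.0
t 19.45 F [0.12 0.17 0.11] T [ 0.0001  0.0005 -0.0043] sd [0.028 0.024 0.036] pos [0.4922 0.1848 0.1058] [ 0.689 -0.725 -0.   ]
d mm 3.5989212900005896 64.69690121535233
```

View pics/e1c.png

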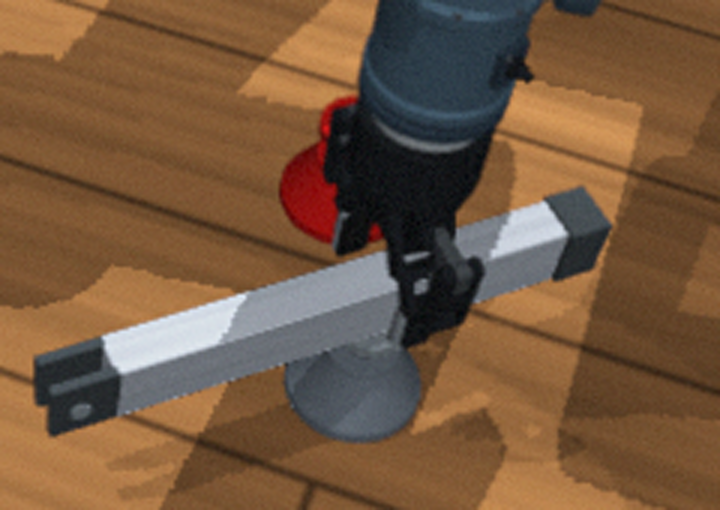

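The beam sits level on the grey jack's pad (crop, pad at about (370,345)) and the jaws are clear. I'll retreat straight up.

```bash
python3 -m handwheel '[[0,0,0,0,0,-0.02,0.8],[0,0,0,0,0,-0.05,0.8],[0,0,0,0,0,-0.08,0.8],[0,0,0,0,0,-0.1,0.8],[0,0,0,0,0,-0.1,0.8],[0,0,0,0,0,-0.08,0.8],[0,0,0,0,0,-0.03,0.8],[0,0,0,0,0,0,0.8]]'; python3 avg.py pics/f1.png
```

```text
time_s: 20.25
eef_pos: [0.4931, 0.1849, 0.2453]
eef_rot: [-0.001, 0.919, -0.394, 0.001]
wrist_force: [1.3, -0.5, -0.2]
opening: 0.806
grasp_force: 0.0
t 21.05 F [0.15 0.07 0.06] T [ 0.0053  0.0068 -0.0071] sd [0.024 0.032 0.03 ] pos [0.4923 0.1847 0.2438] [ 0.689 -0.725  0.   ]
d mm 132.45146881205784 125.02181327704743
```

View pics/f1.png

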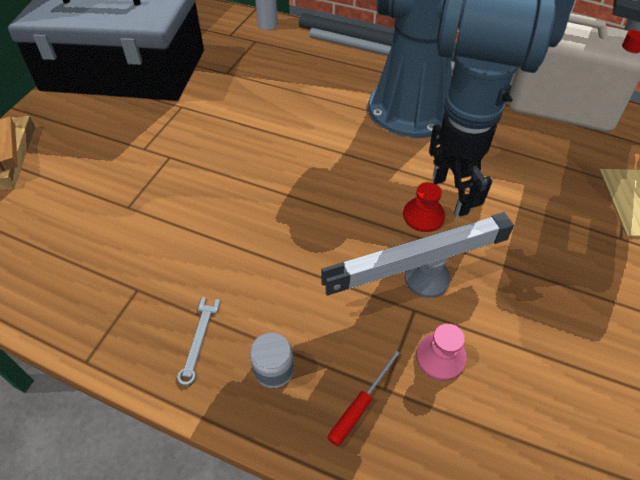

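The beam, from its fork at (335,280) to its cap at (503,229), stands level on the grey jack alone. The gripper is clear and the bystanders haven't moved.

```bash
python3 -c "
from bench import ctrl
print(ctrl.hand_in())"
```

```text
the job is handed in; nothing more can be done
None
```

The beam is balanced level on the grey jack's pad, released with the gripper clear, and the job was handed in at about 21 s; the hand-in gave no verdict.

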